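# Load the heat-sink press fixture

### The arm

A 6-joint arm with a two-finger parallel gripper is mounted at the origin on a cart in front of the work surface, level with it; the furniture and walls round the work are solid. World frame = base frame: x ahead of the robot, y to its left, z up, the work surface at z = 0. Lengths are in m, angles in rad, forces in N, time in s.
With the tool pointing down it reaches from about 0.225 to 0.875 m from the base axis. Payload 3.4 kg.
Tool frame: the origin (TCP) lies midway between the tips of the shut fingers; the grasp point (between the pads) lies 19 mm behind it (manip.grasp_offset is the distance from the TCP to the grasp point, in m); x points along the fingers, y is the direction in which the jaws open and shut, and the axes are right-handed (so a half turn about x gives the same grasp; the last joint's range is limited). The gripper opens to 85 mm and grips with 20 to 120 N. Pads are 22 mm wide; open, the fingers measure 114 mm over their backs; the gripper's body (76 mm by 85 mm) begins 54 mm behind the grasp point. The pads swing forward as they close: fully open they stand 13 mm farther back than shut.
Start: joints at [1.026, 0.276, 1.505, -0, 1.361, -0.121], TCP at [0.236, 0.524, 0.231] pointing down, gripper open.
Joint ranges: [-2.89, 2.89], [-0.75, 2.08], [0.22, 2.7], [-1.18, 4.32], [0.11, 2.71], [-2.7, 2.7]. Speed limits (rad/s): [2.57, 2.57, 3.14, 3.14, 3.14, 3.14].

### API

Orientations are given as a unit quaternion [w, x, y, z].
In Python, from rig import manip gives the robot as it stands.
- The arm moves only by the shell command python3 -m creep 'ROWS' [OPENING] [FORCE]. ROWS is a JSON object of lists of equal length, an entry for each row: "delta_pos": the shift along the tool's x, y, z in cm, a list of three; "dr": the turn, a rotation vector about the tool's x, y, z in rad, a list of three. In form: {"delta_pos": [[dx, dy, dz], ...], "dr": [[rx, ry, rz], ...]}. A call has 1 to 10 rows; each row is the pose to reach, as a shift and turn from the pose commanded when the call began, along the tool's axes at that moment; what a row does not reach only later rows make up. A row lasts 1/10 s, in which the tool goes at most 50 mm and 8.59 degrees, less where a joint would pass 70% of its speed; a pose out of reach is approached as far as the arm can. A call with a gripper value outside its range is refused whole. OPENING is the opening, from -1 (shut) to 1 (fully open), set as the call begins (- or left out, the last holds). The fingers move at their own pace and stop on an object; FORCE is the grip in N (left out, the last holds). Time passes only in rows, so rows that repeat a pose let the fingers close. It gives the time, the measured TCP pose, the force and the opening at its end, in the units of the state.
- manip.get_state(): the state, without advancing time (a new reading comes with each control period).
- manip.get_image(name): name is "scene" or "top"; returns a dict with "pixels" (384x512x3 uint8, blue, green, red), "depth" (384x512 float32, m along the optical axis (not along the pixel's ray), 0 where there is no reading), "intrinsics" (3x3 intrinsics, pixels), "rvec" (rotation vector, rad) and "tvec" (3), from world to camera coordinates, as OpenCV has them. Camera axes: x right, y down, z forward; pixel columns grow to the right and rows downward; lengths in m; the calibration is good to about 2 mm. A picture is of the moment at which its call begins.
- manip.sign_off(): hands the job in, once; it reports no verdict.
The state is a dict: "clock": time; "qpos": joint angles; "qd": joint speeds; "effort": joint torques, N m; "position": TCP position; "ee_rot": TCP orientation; "contact_force": force on the tool from outside, world axes, zero at the start; "moment": the same for the moment, N m; "width": finger opening in m.
Only numpy, scipy, OpenCV 4.12 (cv2) and the standard library are available. Lean on these libraries where they do the work, as an engineer would, in place of code of your own. Each camera call takes 0.05 s, during which the arm holds its last target. There are 200 camera calls.

### The job

The stick-on heat sinks have to be pressed while their pads set: lay each of the three boards with a black heat sink flat into the nest of the press fixture whose pale pad has its length, and leave the board without a heat sink where it lies. Then take the aluminium pressure plate by its grip block, tilt the edge away from its rubber pad under the fixture's lip and level it down onto the three heat sinks, behind the two stop pins. Last, stand the brass weight upright on the plate's round rubber pad, so that lip and weight hold the plate down.

Things in the scene. Friction and masses are not known exactly. Their poses are not given: they have to be found in the camera images.
- board_short: Short heat-sink board, loose, lies flat: blue circuit board 44 x 48 mm (x by y), 4 mm thick, no connector; on its middle a black finned heat sink 36 mm long (x), 20 mm wide (y), from 4 to 22 mm above the underside: grip it there, across the 20 mm. 60 g. Origin: centre of underside, z up.
- board_medium: Medium heat-sink board, loose, lies flat: blue circuit board 58 x 48 mm (x by y), 4 mm thick, white terminal block at -x; on its middle a black finned heat sink 36 mm long (x), 20 mm wide (y), from 4 to 22 mm above the underside: grip it there, across the 20 mm. 60 g. Origin: centre of underside, z up.
- board_long: Long heat-sink board, loose, lies flat: blue circuit board 72 x 48 mm (x by y), 4 mm thick, white terminal block at -x, silver capacitors at +x; on its middle a black finned heat sink 36 mm long (x), 20 mm wide (y), from 4 to 22 mm above the underside: grip it there, across the 20 mm. 60 g. Origin: centre of underside, z up.
- nest_short: Nest of the short board, fixed on the fixture (order varies, 68 mm apart in y): black plate 104 x 66 x 5 mm with a pale pad 44 x 48 mm (x by y), top 6 mm above the origin, for the board to lie on, length along x, either way round. Round it 8 tapered pins 12 mm high leave 3 mm play a side. Seated heat sinks are 48 mm apart: open fingers little. Origin: centre of underside, 10 mm above bench.
- nest_medium: Nest of the medium board, fixed on the fixture (order varies, 68 mm apart in y): black plate 104 x 66 x 5 mm with a pale pad 58 x 48 mm (x by y), top 6 mm above the origin, for the board to lie on, length along x, either way round. Round it 8 tapered pins 12 mm high leave 3 mm play a side. Seated heat sinks are 48 mm apart: open fingers little. Origin: centre of underside, 10 mm above bench.
- nest_long: Nest of the long board, fixed on the fixture (order varies, 68 mm apart in y): black plate 104 x 66 x 5 mm with a pale pad 72 x 48 mm (x by y), top 6 mm above the origin, for the board to lie on, length along x, either way round. Round it 8 tapered pins 12 mm high leave 3 mm play a side. Seated heat sinks are 48 mm apart: open fingers little. Origin: centre of underside, 10 mm above bench.
- fixture: Press fixture. Base 152 x 232 x 10 mm, nests at x=0. Origin: centre of underside; +x to its far side: back wall inner face x=64, lip from x=46 to it, underside z=48, top 53; end posts y=+-104. Two stop pins, 10 mm thick, at x=-69, y=+-60, straight to z=42, top 52. Seated heat sinks' tops z=38: plate's place x=0, y=0, z=38, 14 mm under lip; enter far edge low by 12 deg, forward, then level. All mm.
- press_plate: Pressure plate: aluminium, 120 x 190 mm (x by y), 6 mm thick, 0.37 kg, loose, flat on the bench. Origin: centre of underside, z up; the +x edge goes under the lip. Black grip block 36 mm long (x), 14 mm wide (y), z 6 to 30 mm, centred at x=+16 mm, y=0: grip across the 14 mm. Round black rubber pad for the weight, 50 mm across, centred at x=-32 mm, y=0, its top at z=7 mm.
- brass_weight: Brass hold-down weight, loose, upright: round, 40 mm across, 58 mm high with a knob on top, 0.5 kg. Grip it round the straight 40 mm wide body, 15 to 25 mm above its underside, not at the knob. Origin: centre of underside, z up.
- plain_board: Plain board, loose, lies flat: blue circuit board 58 x 48 mm (x by y), 4 mm thick, white terminal block at -x, a flat golden landing and a chip in its middle but no heat sink yet: not part of this job, stays where it lies. Origin: centre of underside, z up.
There are look-alikes about, which are no part of the job. What is shaped like the board_medium but green or pink is not meant.

How it is judged:
On the way, in this order (a step that is already met when the one before it is completed fails the run):
1. all three heat-sink boards lie flat in their own nests (horizontal distance between board_short and nest_short below 0.008 m and z of board_short in the frame of nest_short below 0.009 m and angle between the x axis of board_short and the x axis of nest_short, either way round below 0.15 rad and angle between each of board_short, board_medium, board_long's own z axis and vertical below 0.08 rad and horizontal distance between board_medium and nest_medium below 0.008 m and z of board_medium in the frame of nest_medium below 0.009 m and angle between the x axis of board_medium and the x axis of nest_medium, either way round below 0.15 rad and horizontal distance between board_long and nest_long below 0.008 m and z of board_long in the frame of nest_long below 0.009 m and angle between the x axis of board_long and the x axis of nest_long, either way round below 0.15 rad), for 0.2 s.
2. the pressure plate is under the lip, behind the stop pins and level on the three heat sinks (all of step 1 and x of press_plate in the frame of fixture between -0.01 and 0.01 m and y of press_plate in the frame of fixture between -0.012 and 0.012 m and z of press_plate in the frame of fixture between 0.034 and 0.042 m and angle between press_plate's own z axis and vertical below 0.09 rad and angle between the x axis of press_plate and the x axis of fixture, either way round below 0.12 rad), for 0.2 s.
At the end, for the whole second after the job is handed in: Each heat-sink board flat in its own nest (8 mm, 0.15 rad); plate on the heat sinks, under the lip, behind the pins (10 mm lengthwise, 12 mm sideways, 4 mm in height, level to 0.09 rad, yaw 0.12 rad); weight upright on the rubber pad (12 mm each way); all released and at rest (all of step 2 and x of brass_weight in the frame of press_plate between -0.044 and -0.02 m and y of brass_weight in the frame of press_plate between -0.012 and 0.012 m and z of brass_weight in the frame of press_plate between 0.004 and 0.01 m and angle between brass_weight's own z axis and vertical below 0.12 rad and x of brass_weight in the frame of fixture below -0.01 m and linear speed of each of board_short, board_medium, board_long, press_plate, brass_weight below 0.02 m/s); the robot touches nothing.
It fails at once if the board without a heat sink is shifted by more than 30 mm (distance of plain_board from where it was at the start of the episode above 0.03 m).
It also fails if it takes over 122 s, if anything falls off the work surface, if the arm or the gripper's body presses on something with over 40 N, if the wrist force passes 120 N, or if a joint passes its speed limit or range.

## Working session

There is one attempt and no reset: what is moved stays moved. The work goes in short steps, Python scripts to look and compute and a shell command to move; the robot and the scene stay as the last step left them, time stands still between calls to the robot, and variables do not carry over. Pictures are saved under pics/ and viewed, about 12 in all and at most 16, crops included, and the job is handed in when it is done.

```bash
ls; mkdir -p pics; cat > h.py <<'E'
import numpy as np, cv2
from rig import manip
from scipy.spatial.transform import Rotation as R
def cam(n):
    d=manip.get_image(n); d['R']=cv2.Rodrigues(np.array(d['rvec'],float))[0]; d['t']=np.array(d['tvec'],float).ravel(); d['K']=np.array(d['intrinsics'],float); return d
def ray(d,uv,z):
    uv=np.atleast_2d(np.array(uv,float)); q=np.c_[uv,np.ones(len(uv))]@np.linalg.inv(d['K']).T@d['R']
    c=-d['R'].T@d['t']; s=(z-c[2])/q[:,2]; return c+s[:,None]*q
def cloud(d):
    h,w=d['depth'].shape; u,v=np.meshgrid(np.arange(w),np.arange(h)); z=d['depth']
    p=np.stack([u,v,np.ones_like(u)],-1)@np.linalg.inv(d['K']).T*z[...,None]
    return (p-d['t'])@d['R']
def proj(d,p):
    q=np.atleast_2d(p)@d['R'].T+d['t']; q=q@d['K'].T; return q[:,:2]/q[:,2:]
def tcp():
    s=manip.get_state(); q=s['ee_rot']; return np.array(s['position']),R.from_quat([q[1],q[2],q[3],q[0]])
E
python3 - <<'E'
from h import *
for n in('top','scene'):
    d=cam(n); cv2.imwrite(f'pics/{n}0.png',cv2.resize(d['pixels'],(800,600),interpolation=cv2.INTER_CUBIC)); np.savez(f'{n}0.npz',**{k:d[k] for k in('pixels','depth','K','R','t')})
    print(n,-d['R'].T@d['t'],d['K'][0,0])
s=manip.get_state();print(s); print(tcp()[1].as_matrix(), manip.grasp_offset)
E
```

```text
pics
top [ 0.3384257  -0.04763878  1.02181521] 426.3361291198444
scene [0.16169812 0.25660128 0.88661261] 369.06189918760964
{'clock': 0.1, 'qpos': array([ 1.02600369e+00,  2.76552446e-01,  1.50598524e+00,  3.59904097e-06,
        1.36068819e+00, -1.21004016e-01]), 'qd': array([ 0.00052363, -0.00155071, -0.00316321,  0.00032271, -0.00014256,
        0.00113486]), 'effort': array([ 1.98870104e-03, -4.17699087e+01, -2.46404564e+01,  8.42021655e-05,
        5.80130465e-03,  3.14911165e-05]), 'position': array([0.23621901, 0.52374112, 0.23052288]), 'ee_rot': array([ 0.69110167,  0.14816808,  0.69148141, -0.14925873]), 'contact_force': array([-0.53085813,  0.39776314,  0.53508272]), 'moment': array([-0.02631976, -0.02188793,  0.02497619]), 'width': 0.085331134235257}
[[-8.49415896e-04  4.11216867e-01  9.11537145e-01]
 [-1.39496963e-03  9.11536100e-01 -4.11217695e-01]
 [-9.99998666e-01 -1.62086148e-03 -2.00638214e-04]] 0.0187
```

View pics/top0.png

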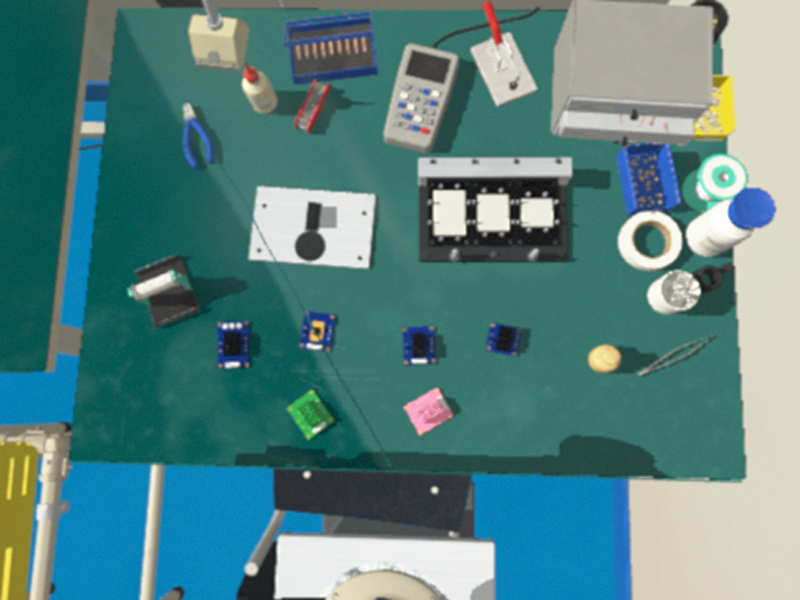

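View pics/scene0.png

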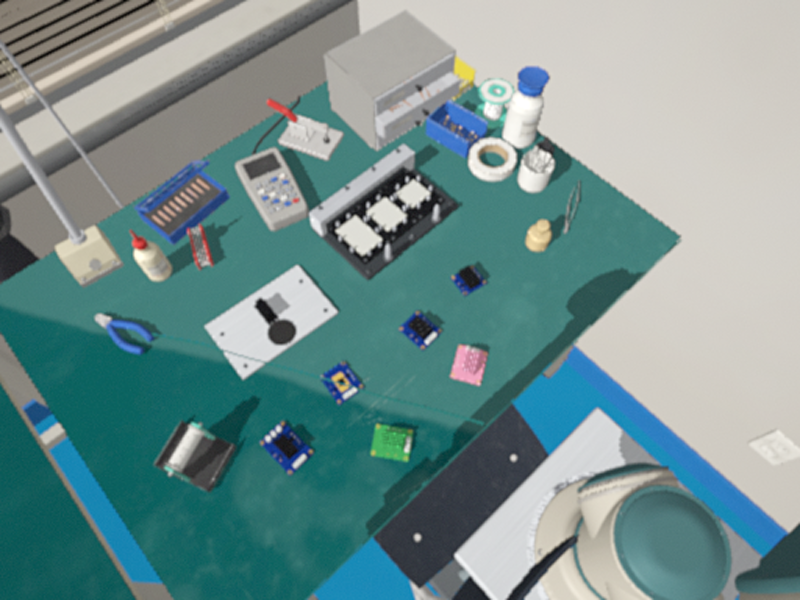

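The boards that could be confused, in the 800x600 top view:
- Heat-sink boards: long at (234,344) with terminal and capacitors, medium at (419,346) with a terminal, short at (503,339).
- Leave alone: the plain board with the golden landing at (318,331), the green look-alike at (310,413) and the pink one at (429,411).

The other parts are the plate at (313,228), the weight at (604,358) and the nests at (450/493/538,213).

```bash
cat > meas.py <<'E'
from h import *
def rect(d,mask,z,name,fix=True):
    n,l,s,c=cv2.connectedComponentsWithStats(mask.astype(np.uint8))
    if n<2: print(name,'none');return
    i=1+np.argmax(s[1:,4]); v,u=np.nonzero(l==i); P=ray(d,np.c_[u,v],z)[:,:2]
    (cx,cy),(w,h),a=cv2.minAreaRect((P*1000).astype(np.float32))
    if w<h: w,h,a=h,w,a+90
    a=(a+90)%180-90
    print(f"{name}: c=({cx:.1f},{cy:.1f}) mean={np.round(P.mean(0)*1000,1)} size {w:.1f}x{h:.1f} ang {a:.1f}")
def win(d,u,v,r):
    m=np.zeros(d['depth'].shape,bool); u,v=int(u/1.5625),int(v/1.5625); r=int(r/1.5625); m[v-r:v+r,u-r:u+r]=1; return m
E
python3 - <<'E'
from meas import *
d=dict(np.load('top0.npz')); hsv=cv2.cvtColor(d['pixels'],cv2.COLOR_BGR2HSV); H,S,V=[hsv[...,i].astype(int) for i in range(3)]
C=cloud(d);Z=C[...,2]
print('bench z',np.median(Z[230:270,340:370]))
for nm,u,v in(('long',234,344),('plain',318,331),('med',419,346),('short',503,339)):
    w=win(d,u,v,38)
    blue=w&(((H>100)&(H<130)&(S>90)) | (Z>0.003))
    rect(d,blue,0.004,nm+' board')
    rect(d,w&(Z>0.014),0.022,nm+' sink')
    print('  max z',np.percentile(Z[w],99.5))
for i,(u,v) in enumerate(((450,213),(493,213),(538,213))):
    w=win(d,u,v,28); rect(d,w&(V>170)&(S<70)&(Z<.03),0.016,f'pad{i}')
w=win(d,495,210,90)
rect(d,w&(Z>0.006)&(Z<0.2),0.010,'fixture all'); rect(d,w&(Z>0.045)&(Z<.09),0.053,'wall/lip')
print(np.percentile(Z[w&(Z>.04)],[10,50,90,99]))
w=win(d,313,228,70); rect(d,w&(Z>0.003),0.006,'plate'); rect(d,w&(Z>0.02),0.030,'grip block')
rect(d,win(d,310,245,20)&(V<70),0.007,'rubber')
w=win(d,604,358,25); rect(d,w&(Z>.02),.05,'weight'); print(np.percentile(C[w&(Z>.045)],50,axis=0), Z[w].max())
for n in (0,):
    im=d['pixels']; a=cv2.resize(im[195:250,130:345],(800,205),interpolation=cv2.INTER_CUBIC); b=cv2.resize(im[95:175,150:380],(800,278),interpolation=cv2.INTER_CUBIC); cv2.imwrite('pics/crop.png',np.vstack([a,b]))
E
```

```text
bench z -0.0002994312526868685
long board: c=(430.4,242.1) mean=[429.8 243.3] size 75.1x51.0 ang 4.1
long sink: c=(429.6,241.8) mean=[430.1 242.4] size 36.4x21.5 ang 3.8
  max z 0.024246854147679204
plain board: c=(457.4,113.9) mean=[454.1 114.5] size 122.0x58.6 ang 9.6
plain sink: c=(489.5,69.4) mean=[489.5  69.4] size 0.0x0.0 ang 0.0
  max z 0.01314579873857277
med board: c=(434.4,-43.6) mean=[435.4 -42.4] size 57.5x48.0 ang 1.4
med sink: c=(436.3,-50.6) mean=[434.2 -50.5] size 35.3x4.7 ang 1.2
  max z 0.024870615959624944
short board: c=(447.5,-172.0) mean=[ 447.6 -172.1] size 48.7x44.3 ang 79.1
short sink: c=(447.6,-171.7) mean=[ 447.5 -172.3] size 36.6x20.8 ang -10.2
  max z 0.024146835770627244
pad0: c=(643.3,-85.5) mean=[643.3 -85.9] size 68.3x49.0 ang 1.0
pad1: c=(643.1,-153.6) mean=[ 643.  -154.5] size 55.5x48.9 ang 0.9
pad2: c=(645.5,-221.4) mean=[ 645.2 -222.3] size 49.0x42.8 ang -89.0
fixture all: c=(651.4,-159.5) mean=[ 651.9 -155.1] size 241.4x168.3 ang -88.9
wall/lip: c=(703.1,-152.7) mean=[ 704.3 -152.7] size 229.8x29.9 ang -89.2
[0.05006041 0.05276545 0.05949995 1.02181521]
plate: c=(595.3,138.7) mean=[618.1 129.4] size 211.6x172.0 ang 86.4
grip block: c=(634.0,127.7) mean=[634.1 127.5] size 35.1x14.7 ang 1.0
rubber: c=(587.4,131.7) mean=[587.4 131.8] size 41.7x39.4 ang -42.3
weight: c=(418.7,-314.3) mean=[ 418.7 -314.5] size 39.1x38.8 ang -45.1
[ 0.42023874 -0.31976028  0.05614532] 1.0218152074328226
```

View pics/crop.png

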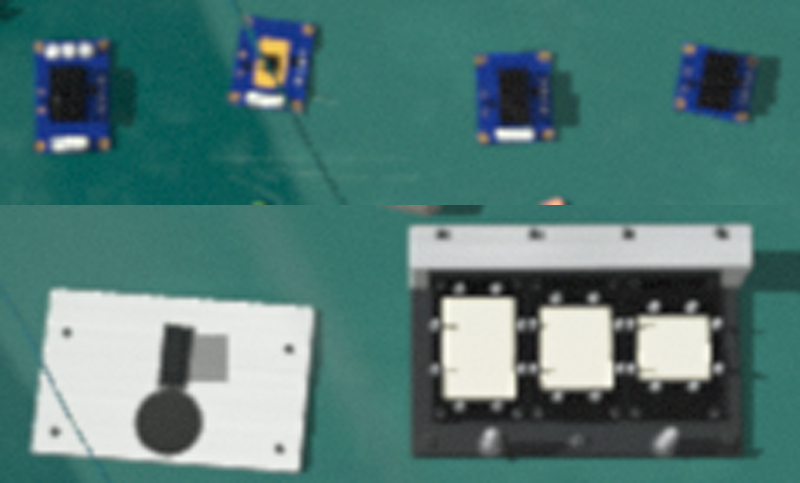

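The crop confirms the picks. The long board at crop (68,95) has capacitors, the medium one at (515,97) has a terminal, and the short one at (715,83) has no connector. The plain board at (270,63) has the gold landing. The nests, left to right, are long, medium, short. First I'll move over the long board.

```bash
python3 -m creep '{"delta_pos": [[11,-17.7,29.25],[11,-17.7,29.25],[11,-17.7,29.25],[11,-17.7,29.25],[11,-17.7,29.25],[11,-17.7,29.25],[11,-17.7,29.25],[11,-17.7,29.25],[11,-17.7,29.25],[11,-17.7,29.25]], "dr": [[-0.494,0,0],[-0.494,0,0],[-0.494,0,0],[-0.494,0,0],[-0.494,0,0],[-0.494,0,0],[-0.494,0,0],[-0.494,0,0],[-0.494,0,0],[-0.494,0,0]]}' -0.15 40
python3 - <<'E'
from h import *
p,r=tcp(); print(p, r.as_matrix().round(4))
E
```

```text
clock: 1.1
position: [0.43, 0.2425, 0.1211]
ee_rot: [0.706, -0.024, 0.707, 0.024]
contact_force: [0.0, 0.8, 0.4]
width: 0.036
[0.43004233 0.24249305 0.12109088] [[-1.100e-03 -6.880e-02  9.976e-01]
 [ 4.000e-04  9.976e-01  6.880e-02]
 [-1.000e+00  4.000e-04 -1.100e-03]]
```

```bash
python3 -m creep '{"delta_pos": [[4,0,0],[8,0,0],[10.4,0,0],[11,0,0],[11.4,0,0],[11.4,0,0]], "dr": [[0,0,0],[0,0,0],[0,0,0],[0,0,0],[0,0,0],[0,0,0]]}'
python3 -m creep '{"delta_pos": [[0,0,0],[0,0,0],[0,0,0],[0,0,0],[0,0,0],[0,0,0]], "dr": [[0,0,0],[0,0,0],[0,0,0],[0,0,0],[0,0,0],[0,0,0]]}' -1 40
```

```text
clock: 1.7
position: [0.4308, 0.2435, 0.0081]
ee_rot: [0.707, -0.025, 0.706, 0.025]
contact_force: [-0.9, -0.3, -0.0]
width: 0.0365
clock: 2.3
position: [0.4315, 0.2433, 0.0088]
ee_rot: [0.708, -0.024, 0.706, 0.025]
contact_force: [-1.5, 0.9, 6.9]
width: 0.0191
```

```bash
python3 -m creep '{"delta_pos": [[-2,0,0],[-6,0,0],[-9,0,0],[-9,-4,2.2],[-9,-8.2,4.5],[-9,-12.4,6.9],[-9,-16.6,9.2],[-9,-20.8,11.5],[-9,-25,13.8],[-9,-29.2,16.2]], "dr": [[0,0,0],[0,0,0],[0,0,0],[0.05,0,0],[0.05,0,0],[0.05,0,0],[0.05,0,0],[0.05,0,0],[0.05,0,0],[0.05,0,0]]}'
python3 -m creep '{"delta_pos": [[0,-3.1,1.6],[0,-5.0,3.65],[0,-5.0,3.65],[0,-5.0,3.65],[0,-5.0,3.65],[0,-5.0,3.65]], "dr": [[0,0,0],[0,0,0],[0,0,0],[0,0,0],[0,0,0],[0,0,0]]}'
python3 - <<'E'
from h import *
p,r=tcp(); print(p, r.as_matrix().round(4))
for n in('top','scene'):
    d=cam(n); q=proj(d,[.6433,-.0855,.06])[0].astype(int); print(q)
    np.savez(n+'1.npz',**{k:d[k] for k in('pixels','depth','K','R','t')})
    a=d['pixels'][max(0,q[1]-60):q[1]+60,q[0]-65:q[0]+65]; cv2.imwrite(f'pics/{n}1.png',cv2.resize(a,None,fx=3,fy=3,interpolation=cv2.INTER_CUBIC))
import subprocess
a,b=[cv2.imread(f'pics/{n}1.png') for n in('top','scene')]; cv2.imwrite('pics/b1.png',np.hstack([a,b]))
E
```

```text
clock: 3.3
position: [0.6129, -0.0394, 0.0976]
ee_rot: [0.707, -0.007, 0.707, 0.007]
contact_force: [1.1, 1.5, 0.6]
width: 0.0185
clock: 3.9
position: [0.649, -0.0856, 0.0974]
ee_rot: [0.707, -0.007, 0.707, 0.008]
contact_force: [-0.1, 0.2, -1.1]
width: 0.0185
[ 0.64900278 -0.08555847  0.09740575] [[-7.000e-04 -2.120e-02  9.998e-01]
 [ 4.000e-04  9.998e-01  2.120e-02]
 [-1.000e+00  4.000e-04 -7.000e-04]]
[287 129]
[227 141]
```

View pics/b1.png

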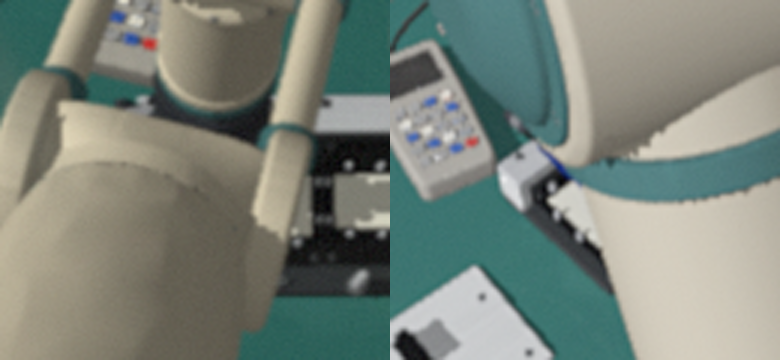

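The arm hides the board in both views, so I'll go by feel: correct x by -4.5 mm and lower.

```bash
python3 -m creep '{"delta_pos": [[0,0,-0.45],[2,0,-0.45],[4.5,0,-0.45],[5.5,0,-0.45],[6.2,0,-0.45],[6.6,0,-0.45],[6.9,0,-0.45],[7.1,0,-0.45],[7.3,0,-0.45],[7.3,0,-0.45]], "dr": [[0,0,0],[0,0,0],[0,0,0],[0,0,0],[0,0,0],[0,0,0],[0,0,0],[0,0,0],[0,0,0],[0,0,0]]}'
```

```text
clock: 5.0
position: [0.6459, -0.0869, 0.0249]
ee_rot: [0.708, -0.007, 0.707, 0.007]
contact_force: [1.1, -0.0, 1.5]
width: 0.0188
```

```bash
python3 -m creep '{"delta_pos": [[0.1,0,0],[0.1,0,0],[0,0,0],[0,0,0],[-1,0,0],[-3,0,0],[-6,0,0],[-9,0,0],[-9,0,0]], "dr": [[0,0,0],[0,0,0],[0,0,0],[0,0,0],[0,0,0],[0,0,0],[0,0,0],[0,0,0],[0,0,0]]}' -0.37
python3 - <<'E'
from h import *
p,r=tcp(); print(p, r.as_matrix().round(4))
E
```

```text
clock: 5.9
position: [0.6488, -0.0875, 0.1201]
ee_rot: [0.711, -0.008, 0.703, 0.006]
contact_force: [1.1, -1.3, 1.4]
width: 0.0268
[ 0.64877153 -0.0874791   0.12006012] [[ 0.0102 -0.0203  0.9997]
 [-0.0024  0.9998  0.0203]
 [-0.9999 -0.0026  0.0101]]
```

```bash
python3 -m creep '{"delta_pos": [[0,0.9,-4],[0,1.8,-8],[0,2.8,-12],[0,3.7,-16],[0,4.6,-20],[0,4.8,-21.1],[0,4.8,-21.1],[0,4.8,-21.1]], "dr": [[0,0,0],[0,0,0],[0,0,0],[0,0,0],[0,0,0],[0,0,0],[0,0,0],[0,0,0]]}' -0.15
python3 - <<'E'
from meas import *
p,r=tcp(); print(p, r.as_matrix().round(4))
d=cam('top'); C=cloud(d);Z=C[...,2]
hsv=cv2.cvtColor(d['pixels'],cv2.COLOR_BGR2HSV); H,S,V=[hsv[...,i].astype(int) for i in range(3)]
w=win(d,450,213,35); rect(d,w&(H>100)&(H<130)&(S>90),.02,'long blue'); rect(d,w&(Z>.033),.038,'long sink')
w=win(d,313,228,72); rect(d,w&(V>150)&(S<60),.006,'plate white')
cv2.imwrite('pics/t2.png',cv2.resize(d['pixels'][60:300,140:400],None,fx=2.5,fy=2.5,interpolation=cv2.INTER_CUBIC))
E
```

```text
clock: 6.7
position: [0.4354, -0.0435, 0.1149]
ee_rot: [0.708, -0.007, 0.706, 0.007]
contact_force: [0.6, -0.1, 0.3]
width: 0.0363
[ 0.43535363 -0.04350726  0.11489943] [[ 3.200e-03 -2.000e-02  9.998e-01]
 [-7.000e-04  9.998e-01  2.000e-02]
 [-1.000e+00 -8.000e-04  3.200e-03]]
long blue: c=(643.3,-90.0) mean=[642.  -90.3] size 70.5x48.6 ang 0.6
long sink: c=(642.8,-88.1) mean=[643.4 -88.5] size 34.7x7.2 ang 0.8
plate white: c=(594.3,130.5) mean=[614.  126.8] size 193.7x170.0 ang 86.7
```

View pics/t2.png

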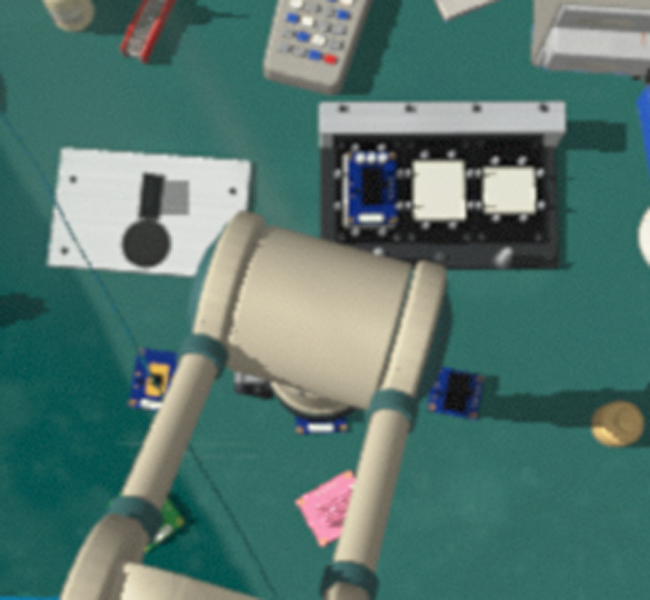

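The long board lies in the left nest (crop (372,188)), shifted about 3 mm towards -y within its play. I'll check its height, then grasp the medium board.

```bash
python3 - <<'E'
from meas import *
d=cam('top'); C=cloud(d);Z=C[...,2]
hsv=cv2.cvtColor(d['pixels'],cv2.COLOR_BGR2HSV); H,S,V=[hsv[...,i].astype(int) for i in range(3)]
w=win(d,450,213,35)&(H>100)&(H<130)&(S>90)&(abs(Z-.02)<.006)
P=C[w]; A=np.c_[P[:,:2]-P[:,:2].mean(0),np.ones(len(P))]; print(len(P),np.linalg.lstsq(A,P[:,2],rcond=None)[0])
w=win(d,450,213,35)&(abs(Z-.038)<.008)&(V<70); print(C[w].mean(0),w.sum())
E
python3 -m creep '{"delta_pos": [[4,0,0],[8,0,0],[9.8,0,0],[10.4,0,0],[10.7,0,0],[10.7,0,0]], "dr": [[0,0,0],[0,0,0],[0,0,0],[0,0,0],[0,0,0],[0,0,0]]}'
python3 -m creep '{"delta_pos": [[0,0,0],[0,0,0],[0,0,0],[0,0,0],[0,0,0],[0,0,0]], "dr": [[0,0,0],[0,0,0],[0,0,0],[0,0,0],[0,0,0],[0,0,0]]}' -1 40
```

```text
295 [-0.01902641  0.00239031  0.01987757]
[ 0.64302475 -0.08816335  0.03673125] 79
clock: 7.4
position: [0.4347, -0.0433, 0.0075]
ee_rot: [0.707, -0.007, 0.707, 0.007]
contact_force: [0.5, 0.2, 0.3]
width: 0.0364
clock: 8.0
position: [0.4347, -0.0433, 0.0084]
ee_rot: [0.708, -0.007, 0.706, 0.007]
contact_force: [0.5, 0.4, 5.3]
width: 0.019
```

```bash
python3 -m creep '{"delta_pos": [[-2,0,0],[-6,0,0],[-9,0,0],[-9,-2.2,4],[-9,-4.4,8],[-9,-6.6,12],[-9,-8.8,16],[-9,-11.3,20],[-9,-11.35,20.6],[-9,-11.35,20.6]], "dr": [[0,0,0],[0,0,0],[0,0,0],[0,0,0],[0,0,0],[0,0,0],[0,0,0],[0,0,0],[0,0,0],[0,0,0]]}'
python3 -m creep '{"delta_pos": [[0,0,0],[0,0,0]], "dr": [[0,0,0],[0,0,0]]}'
python3 - <<'E'
from h import *
p,r=tcp(); print(p, r.as_matrix().round(4))
E
```

```text
clock: 9.0
position: [0.6422, -0.1527, 0.0964]
ee_rot: [0.707, -0.007, 0.707, 0.007]
contact_force: [-1.2, -0.2, -1.1]
width: 0.0188
clock: 9.2
position: [0.64, -0.1513, 0.0973]
ee_rot: [0.706, -0.007, 0.708, 0.008]
contact_force: [-0.1, 0.7, -0.5]
width: 0.0193
[ 0.64002539 -0.15129741  0.09725727] [[-1.700e-03 -2.070e-02  9.998e-01]
 [ 7.000e-04  9.998e-01  2.070e-02]
 [-1.000e+00  8.000e-04 -1.700e-03]]
```

```bash
python3 -m creep '{"delta_pos": [[1,-0.1,0.2],[3,-0.1,0.2],[4.8,-0.1,0.2],[5.7,-0.1,0.2],[6.3,-0.1,0.2],[6.7,-0.1,0.2],[7,-0.1,0.2],[7.2,-0.1,0.2],[7.3,-0.1,0.2],[7.3,-0.1,0.2]], "dr": [[0,0,0],[0,0,0],[0,0,0],[0,0,0],[0,0,0],[0,0,0],[0,0,0],[0,0,0],[0,0,0],[0,0,0]]}'
```

```text
clock: 10.2
position: [0.644, -0.1533, 0.0246]
ee_rot: [0.707, -0.007, 0.707, 0.007]
contact_force: [-0.1, -0.3, -1.3]
width: 0.0187
```

```bash
python3 -m creep '{"delta_pos": [[0.1,0,0],[0.1,0,0],[0,0,0],[0,0,0],[-1,0,0],[-3,0,0],[-6,0,0],[-9,0,0],[-9,0,0]], "dr": [[0,0,0],[0,0,0],[0,0,0],[0,0,0],[0,0,0],[0,0,0],[0,0,0],[0,0,0],[0,0,0]]}' -0.37
python3 -m creep '{"delta_pos": [[0,-0.3,-4],[0,-0.6,-8],[0,-0.9,-12],[0,-1.2,-16],[0,-1.5,-19.6],[0,-1.5,-19.6],[0,-1.5,-19.6],[0,-1.5,-19.6]], "dr": [[0.04,0,0],[0.08,0,0],[0.12,0,0],[0.16,0,0],[0.203,0,0],[0.203,0,0],[0.203,0,0],[0.203,0,0]]}' -0.15
python3 - <<'E'
from meas import *
p,r=tcp(); print(p, r.as_matrix().round(4))
d=cam('top'); C=cloud(d);Z=C[...,2]
hsv=cv2.cvtColor(d['pixels'],cv2.COLOR_BGR2HSV); H,S,V=[hsv[...,i].astype(int) for i in range(3)]
for n,u,v in(('long',450,213),('med',493,213)):
  w=win(d,u,v,30 if n=='long' else 24)&(H>100)&(H<130)&(S>90); rect(d,w,.02,n)
  P=C[w&(abs(Z-.022)<.008)]; A=np.c_[P[:,:2]-P[:,:2].mean(0),np.ones(len(P))]; print(len(P),np.linalg.lstsq(A,P[:,2],rcond=None)[0])
E
```

```text
clock: 11.1
position: [0.647, -0.1543, 0.1202]
ee_rot: [0.711, -0.008, 0.704, 0.006]
contact_force: [0.5, -0.8, 0.1]
width: 0.0268
clock: 11.9
position: [0.4494, -0.1727, 0.1147]
ee_rot: [0.705, 0.064, 0.703, -0.065]
contact_force: [0.2, 0.1, 0.9]
width: 0.0362
[ 0.44938309 -0.17265862  0.11467387] [[ 1.800e-03  1.816e-01  9.834e-01]
 [-7.000e-04  9.834e-01 -1.816e-01]
 [-1.000e+00 -3.000e-04  1.900e-03]]
long: c=(640.8,-90.1) mean=[642.  -90.3] size 65.4x48.6 ang 0.6
322 [-0.00669396  0.02603272  0.01960779]
med: c=(644.4,-153.1) mean=[ 648.  -152.7] size 60.6x53.4 ang 0.4
274 [-0.00616642 -0.0119025   0.01951814]
```

```bash
python3 -m creep '{"delta_pos": [[4,0,-0.1],[8,0,-0.1],[9.8,0,-0.1],[10.4,0,-0.1],[10.7,0,-0.1],[10.7,0,-0.1]], "dr": [[0,0,0],[0,0,0],[0,0,0],[0,0,0],[0,0,0],[0,0,0]]}'
python3 -m creep '{"delta_pos": [[0,0,0],[0,0,0],[0,0,0],[0,0,0],[0,0,0],[0,0,0]], "dr": [[0,0,0],[0,0,0],[0,0,0],[0,0,0],[0,0,0],[0,0,0]]}' -1 40
python3 - <<'E'
from h import *
p,r=tcp(); print(p, r.as_matrix().round(4))
E
```

```text
clock: 12.55
position: [0.4482, -0.1724, 0.0076]
ee_rot: [0.705, 0.064, 0.704, -0.065]
contact_force: [0.9, 0.5, 0.3]
width: 0.0362
clock: 13.15
position: [0.4482, -0.1726, 0.0084]
ee_rot: [0.705, 0.064, 0.703, -0.065]
contact_force: [0.2, -0.1, 6.0]
width: 0.0192
[ 0.44823749 -0.17258212  0.00844832] [[ 2.800e-03  1.820e-01  9.833e-01]
 [-1.300e-03  9.833e-01 -1.820e-01]
 [-1.000e+00 -7.000e-04  3.000e-03]]
```

```bash
python3 -m creep '{"delta_pos": [[-2,0,0],[-6,0,0],[-9,0,0],[-9,-0.3,4],[-9,-0.5,8],[-9,-0.7,12],[-9,-0.9,16],[-9,-1.2,20],[-9,-1.2,20.3],[-9,-1.2,20.3]], "dr": [[0,0,0],[0,0,0],[0,0,0],[-0.05,0,0],[-0.1,0,0],[-0.15,0,0],[-0.2,0,0],[-0.2,0,0],[-0.2,0,0],[-0.2,0,0]]}'
python3 -m creep '{"delta_pos": [[0,0,0],[0,0,0],[0,0,0]], "dr": [[0,0,0],[0,0,0],[0,0,0]]}'
python3 - <<'E'
from h import *
p,r=tcp(); print(p, r.as_matrix().round(4))
E
```

```text
clock: 14.15
position: [0.6446, -0.2206, 0.0963]
ee_rot: [0.707, -0.006, 0.708, 0.006]
contact_force: [-0.0, 0.2, -1.0]
width: 0.0189
clock: 14.45
position: [0.6434, -0.2205, 0.0976]
ee_rot: [0.707, -0.006, 0.707, 0.006]
contact_force: [-0.6, 0.3, -0.5]
width: 0.0189
[ 0.64343033 -0.22045821  0.09764469] [[-5.000e-04 -1.700e-02  9.999e-01]
 [ 2.000e-04  9.999e-01  1.700e-02]
 [-1.000e+00  2.000e-04 -5.000e-04]]
```

```bash
python3 -m creep '{"delta_pos": [[1,-0.05,0.2],[3,-0.05,0.2],[4.8,-0.05,0.2],[5.7,-0.05,0.2],[6.3,-0.05,0.2],[6.7,-0.05,0.2],[7,-0.05,0.2],[7.2,-0.05,0.2],[7.3,-0.05,0.2],[7.3,-0.05,0.2]], "dr": [[0,0,0],[0,0,0],[0,0,0],[0,0,0],[0,0,0],[0,0,0],[0,0,0],[0,0,0],[0,0,0],[0,0,0]]}'
python3 -m creep '{"delta_pos": [[0.1,0,0],[0.1,0,0],[0,0,0],[0,0,0],[-1,0,0],[-3,0,0],[-6,0,0],[-9,0,0],[-9,0,0]], "dr": [[0,0,0],[0,0,0],[0,0,0],[0,0,0],[0,0,0],[0,0,0],[0,0,0],[0,0,0],[0,0,0]]}' -0.37
python3 -m creep '{"delta_pos": [[0,0,-5],[0,0,-10],[0,4,-13],[0,8,-16],[0,12,-20],[0,12,-20],[0,12,-20]], "dr": [[0,0,0],[0,0,0],[0,0,0],[0,0,0],[0,0,0],[0,0,0],[0,0,0]]}' -0.25
python3 - <<'E'
from meas import *
p,r=tcp(); print(p, r.as_matrix().round(4))
d=cam('top'); C=cloud(d);Z=C[...,2]
hsv=cv2.cvtColor(d['pixels'],cv2.COLOR_BGR2HSV); H,S,V=[hsv[...,i].astype(int) for i in range(3)]
for n,u,v in(('long',450,213),('med',493,213),('short',538,213)):
  w=win(d,u,v,30 if n=='long' else 24)&(H>100)&(H<130)&(S>90); rect(d,w,.02,n)
  P=C[w&(abs(Z-.022)<.008)]; A=np.c_[P[:,:2]-P[:,:2].mean(0),np.ones(len(P))]; print(len(P),np.linalg.lstsq(A,P[:,2],rcond=None)[0])
  w=win(d,u,v,20)&(V<75)&(abs(Z-.038)<.006);print(C[w].mean(0))
w=win(d,313,228,75)&(V>150)&(S<60)&(abs(Z-.006)<.006); rect(d,w,.006,'plate')
w=win(d,313,228,30)&(V<80)&(Z>.02); rect(d,w,.030,'grip'); print(C[w].mean(0))
cv2.imwrite('pics/t3.png',cv2.resize(d['pixels'][90:240,150:400],None,fx=3.2,fy=3.2,interpolation=cv2.INTER_CUBIC))
E
```

```text
clock: 15.45
position: [0.6468, -0.2213, 0.0247]
ee_rot: [0.707, -0.006, 0.707, 0.006]
contact_force: [-0.0, -0.1, -0.4]
width: 0.0192
clock: 16.35
position: [0.6497, -0.2226, 0.1204]
ee_rot: [0.711, -0.008, 0.704, 0.005]
contact_force: [0.5, -0.8, 0.1]
width: 0.0269
clock: 17.05
position: [0.4433, -0.1036, 0.1146]
ee_rot: [0.707, -0.007, 0.707, 0.007]
contact_force: [0.7, 0.6, 0.4]
width: 0.0318
[ 0.4432635  -0.10360764  0.11462007] [[ 1.000e-04 -1.860e-02  9.998e-01]
 [-0.000e+00  9.998e-01  1.860e-02]
 [-1.000e+00 -0.000e+00  1.000e-04]]
long: c=(649.5,-90.0) mean=[654.5 -89.2] size 48.6x48.0 ang -89.4
196 [-0.01982802  0.01708054  0.01952288]
[ 0.64948183 -0.08821867  0.03713584]
med: c=(644.7,-153.0) mean=[ 648.1 -153.1] size 60.2x53.2 ang -0.0
274 [-0.01947861  0.00302351  0.01967964]
[ 0.64244165 -0.15379152  0.03683774]
short: c=(644.3,-220.7) mean=[ 643.  -220.1] size 53.4x47.7 ang -89.1
216 [-0.00601026 -0.00533736  0.01944189]
[ 0.64537293 -0.2231085   0.03729235]
plate: c=(618.6,130.3) mean=[620.  130.2] size 190.2x121.0 ang 86.7
grip: c=(632.8,126.4) mean=[632.4 126.4] size 32.8x12.2 ang 2.7
[0.63277383 0.12660953 0.02882916]
```

View pics/t3.png

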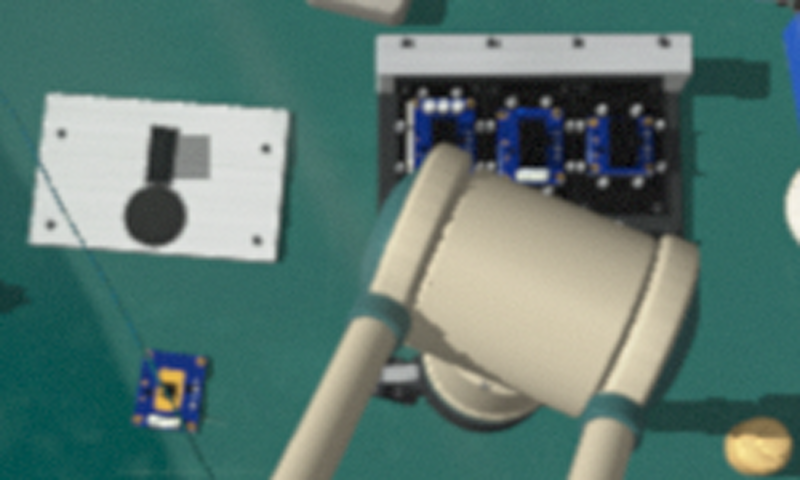

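All three boards are seated and flat, with tops at z≈19.6 mm; they sit at crop (440,130), (530,140) and (620,140). The plate is at (618.6,130.3) mm with yaw -3.3°. Next is the grip block.

```bash
python3 -m creep '{"delta_pos": [[0,3.2,2.8],[0,6.4,5.5],[0,9.6,8.2],[0,12.8,11],[0,16,13.7],[0,19.2,16.4],[0,22.4,19.1],[0,22.8,19.5],[0,22.8,19.5],[0,22.8,19.5]], "dr": [[0.077,0,0],[0.077,0,0],[0.077,0,0],[0.077,0,0],[0.077,0,0],[0.077,0,0],[0.077,0,0],[0.077,0,0],[0.077,0,0],[0.077,0,0]]}' -0.25 100
python3 -m creep '{"delta_pos": [[0,0,0],[0,0,0]], "dr": [[0,0,0],[0,0,0]]}'
python3 - <<'E'
from h import *
p,r=tcp(); print(p, r.as_matrix().round(4))
E
```

```text
clock: 18.1
position: [0.6356, 0.1255, 0.1137]
ee_rot: [0.706, 0.021, 0.707, -0.022]
contact_force: [-0.2, 0.8, -0.0]
width: 0.0319
clock: 18.3
position: [0.6351, 0.1254, 0.1146]
ee_rot: [0.707, 0.022, 0.707, -0.022]
contact_force: [-0.0, 0.1, -0.5]
width: 0.0322
[0.63510409 0.12539193 0.11455152] [[-1.000e-04  6.120e-02  9.981e-01]
 [-2.000e-04  9.981e-01 -6.120e-02]
 [-1.000e+00 -2.000e-04 -1.000e-04]]
```

```bash
python3 -m creep '{"delta_pos": [[3,0.28,-0.1],[6,0.28,-0.1],[8.5,0.28,-0.1],[9.6,0.28,-0.1],[10.2,0.28,-0.1],[10.4,0.28,-0.1],[10.4,0.28,-0.1]], "dr": [[0,0,0],[0,0,0],[0,0,0],[0,0,0],[0,0,0],[0,0,0],[0,0,0]]}'
python3 -m creep '{"delta_pos": [[0,0,0],[0,0,0],[0,0,0],[0,0,0],[0,0,0],[0,0,0],[0,0,0]], "dr": [[0,0,0],[0,0,0],[0,0,0],[0,0,0],[0,0,0],[0,0,0],[0,0,0]]}' -1 100
python3 - <<'E'
from h import *
p,r=tcp(); print(p, r.as_matrix().round(4), r.as_euler('ZYX',degrees=True))
E
```

```text
clock: 19.0
position: [0.6355, 0.1294, 0.0113]
ee_rot: [0.707, 0.021, 0.706, -0.021]
contact_force: [0.1, -0.2, 0.1]
width: 0.0318
clock: 19.7
position: [0.6357, 0.1297, 0.0119]
ee_rot: [0.708, 0.021, 0.706, -0.021]
contact_force: [-1.0, 1.4, 6.1]
width: 0.0114
[0.63569682 0.12967391 0.01187485] [[ 2.600e-03  5.960e-02  9.982e-01]
 [ 3.000e-04  9.982e-01 -5.960e-02]
 [-1.000e+00  5.000e-04  2.600e-03]] [ 7.22703235 89.8471317  10.64592568]
```

```bash
python3 -m creep '{"delta_pos": [[-1,0,0],[-2.5,0,0],[-5,0,0],[-8,0,0],[-11,0,0],[-14,0,0],[-14,0,0]], "dr": [[0,0,0],[0,0,0],[0,0,0],[0,0,0],[0,0,0],[0,0,0],[0,0,0]]}'
python3 -m creep '{"delta_pos": [[0,-1.5,0],[0,-4,0],[0,-7,-0.2],[0,-10,-0.2],[0,-13,-0.3],[0,-16,-0.4],[0,-19,-0.5],[0,-22,-0.5],[0,-25,-0.6],[0,-27,-0.6]], "dr": [[0,0,0],[-0.01,0,0],[-0.02,0,0],[-0.03,0,0],[-0.04,0,0],[-0.05,0,0],[-0.06,0,0],[-0.07,0,0],[-0.077,0,0],[-0.077,0,0]]}'
python3 -m creep '{"delta_pos": [[0,-1.1,0],[0,-1.3,0],[0,-1.3,0],[0,-1.3,0],[0,-1.3,0]], "dr": [[0,0,0],[0,0,0],[0,0,0],[0,0,0],[0,0,0]]}'
python3 - <<'E'
from h import *
p,r=tcp(); print(p, r.as_matrix().round(4))
for n in('top','scene'):
    d=cam(n); q=proj(d,[.62,-.1535,.14])[0].astype(int); np.savez(n+'2.npz',**{k:d[k] for k in('pixels','depth','K','R','t')})
    cv2.imwrite(f'pics/{n}2.png',cv2.resize(d['pixels'][max(0,q[1]-90):q[1]+110,q[0]-100:q[0]+100],(400,400),interpolation=cv2.INTER_CUBIC))
cv2.imwrite('pics/p1.png',np.hstack([cv2.imread(f'pics/{n}2.png') for n in('top','scene')]))
E
```

```text
clock: 20.4
position: [0.6375, 0.1298, 0.1551]
ee_rot: [0.71, 0.022, 0.704, -0.021]
contact_force: [0.9, 0.4, -2.9]
width: 0.0118
clock: 21.4
position: [0.6101, -0.1424, 0.1474]
ee_rot: [0.705, -0.005, 0.709, 0.006]
contact_force: [0.4, 1.1, -3.6]
width: 0.0117
clock: 21.9
position: [0.6128, -0.1515, 0.1502]
ee_rot: [0.707, -0.006, 0.707, 0.007]
contact_force: [-0.0, -0.5, -4.0]
width: 0.0114
[ 0.61282068 -0.15145662  0.15019387] [[-2.000e-04 -1.850e-02  9.998e-01]
 [ 6.000e-04  9.998e-01  1.850e-02]
 [-1.000e+00  6.000e-04 -2.000e-04]]
```

View pics/p1.png

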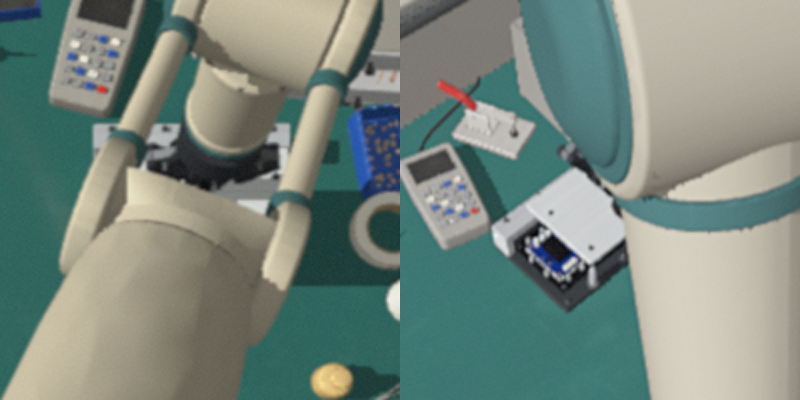

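The scene view shows the plate's left end held above the fixture, at about (585,215) in the crop. I'll fit its plane and edges from the depth.

```bash
python3 - <<'E'
from h import *
d=dict(np.load('scene2.npz')); C=cloud(d); hsv=cv2.cvtColor(d['pixels'],cv2.COLOR_BGR2HSV)
m=(hsv[...,2]>120)&(hsv[...,1]<60)&(abs(C[...,2]-.144)<.02)&(abs(C[...,0]-.6)<.12)&(C[...,1]<.0)&(C[...,1]>-.2)
n,l,s,c=cv2.connectedComponentsWithStats(m.astype(np.uint8)); m=l==1+np.argmax(s[1:,4]); P=C[m]
A=np.c_[P[:,:2]-[.6,-.15],np.ones(len(P))]; k=np.linalg.lstsq(A,P[:,2],rcond=None)[0]; print(len(P),k,'tilt deg',np.degrees(np.arctan(k[:2])))
v,u=np.nonzero(m); Q=ray(d,np.c_[u,v],.1445)[:,:2]*1000
h=cv2.convexHull(Q.astype(np.float32)); print(cv2.approxPolyDP(h,3,True)[:,0].round(1))
E
```

```text
1307 [-0.00093419 -0.01173183  0.1459957 ] tilt deg [-0.05352532 -0.67215322]
[[ 655.8 -140.5]
 [ 655.2  -69.8]
 [ 650.7  -56.3]
 [ 534.9  -59.8]
 [ 535.1 -115.6]
 [ 554.2 -130.1]
 [ 598.5 -150.6]]
```

```bash
python3 -m creep '{"delta_pos": [[0,0,0],[0,0,0],[0,-0.1,0.5],[1,-0.1,1.5],[3,-0.1,2.1],[5,-0.1,2.1],[5,-0.1,2.1],[5,-0.1,2.1]], "dr": [[0,0.04,0],[0,0.1,0],[0,0.16,0],[0,0.209,0],[0,0.209,0],[0,0.209,0],[0,0.209,0],[0,0.209,0]]}'
python3 - <<'E'
from h import *
p,r=tcp(); print(p, r.as_matrix().round(4))
d=cam('scene'); C=cloud(d); hsv=cv2.cvtColor(d['pixels'],cv2.COLOR_BGR2HSV)
m=(hsv[...,2]>120)&(hsv[...,1]<60)&(abs(C[...,2]-.1)<.03)&(abs(C[...,0]-.6)<.12)&(C[...,1]<.0)&(C[...,1]>-.2)
n,l,s,c=cv2.connectedComponentsWithStats(m.astype(np.uint8)); m=l==1+np.argmax(s[1:,4]); P=C[m]
A=np.c_[P[:,:2]-p[:2],np.ones(len(P))]; k=np.linalg.lstsq(A,P[:,2],rcond=None)[0]; print(len(P),k,'tilt deg',np.degrees(np.arctan(k[:2])))
print((P.min(0)).round(4),P.max(0).round(4)); i=P[:,0].argmax(); print(P[i]); print(np.percentile(P[:,0],[1,99]))
E
```

```text
clock: 22.8
position: [0.6339, -0.1529, 0.1003]
ee_rot: [0.629, -0.007, 0.777, 0.006]
contact_force: [-0.2, 0.7, -4.1]
width: 0.0119
[ 0.63385693 -0.15289493  0.1003372 ] [[-2.078e-01 -1.770e-02  9.780e-01]
 [-3.400e-03  9.998e-01  1.740e-02]
 [-9.782e-01  3.000e-04 -2.079e-01]]
205 [-0.20924574 -0.03232295  0.09748156] tilt deg [-11.81838253  -1.85132433]
[ 0.5993 -0.1026  0.0819] [ 0.6759 -0.0585  0.1028]
[ 0.67592913 -0.09770705  0.08413147]
[0.60337461 0.67401159]
```

```bash
python3 -m creep '{"delta_pos": [[1.2,0,0.25],[2.4,0,0.5],[3.3,0,0.7],[3.85,0,0.82],[3.85,0,0.82],[3.85,0,0.82]], "dr": [[0,0,0],[0,0,0],[0,0,0],[0,0,0],[0,0,0],[0,0,0]]}'
python3 -m creep '{"delta_pos": [[0,0,0.5],[0,0,1],[0,0,1.5],[0,0,2],[0,0,2.5],[0,0,2.9],[0,0,3.1],[0,0,3.1]], "dr": [[0,0,0],[0,0,0],[0,0,0],[0,0,0],[0,0,0],[0,0,0],[0,0,0],[0,0,0]]}'
python3 - <<'E'
from h import *
p,r=tcp(); print(p, r.as_matrix().round(4))
d=cam('scene'); q=proj(d,[.64,-.1,.05])[0].astype(int)
cv2.imwrite('pics/s3.png',cv2.resize(d['pixels'][q[1]-50:q[1]+50,q[0]-65:q[0]+65],(780,600),interpolation=cv2.INTER_CUBIC))
E
```

```text
clock: 23.45
position: [0.6339, -0.1533, 0.0608]
ee_rot: [0.629, -0.007, 0.777, 0.005]
contact_force: [-0.0, 0.4, -3.5]
width: 0.0112
clock: 24.25
position: [0.6644, -0.1527, 0.0543]
ee_rot: [0.629, -0.007, 0.777, 0.005]
contact_force: [-0.2, 0.4, -3.7]
width: 0.0116
[ 0.66443277 -0.15272465  0.05427257] [[-2.075e-01 -1.730e-02  9.781e-01]
 [-3.500e-03  9.999e-01  1.700e-02]
 [-9.782e-01  1.000e-04 -2.076e-01]]
```

View pics/s3.png

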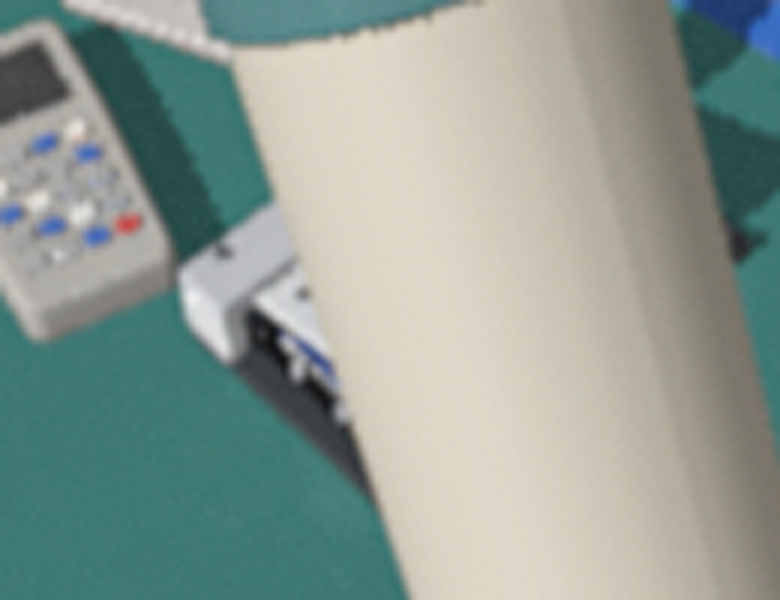

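The plate's far edge has gone under the lip at crop (275,285) with no contact force beyond its weight. Now I'll level it.

```bash
python3 -m creep '{"delta_pos": [[0.06,0,-0.03],[0.13,0,-0.06],[0.19,0,-0.08],[0.25,0,-0.11],[0.32,0,-0.14],[0.38,0,-0.17],[0.45,0,-0.2],[0.5,0,-0.22],[0.5,0,-0.22],[0.5,0,-0.22]], "dr": [[0,-0.026,0],[0,-0.052,0],[0,-0.078,0],[0,-0.104,0],[0,-0.13,0],[0,-0.156,0],[0,-0.182,0],[0,-0.208,0],[0,-0.208,0],[0,-0.208,0]]}'
python3 - <<'E'
from h import *
p,r=tcp(); print(p, r.as_matrix().round(4))
E
```

```text
clock: 25.3
position: [0.6607, -0.1529, 0.0503]
ee_rot: [0.706, -0.006, 0.708, 0.006]
contact_force: [-0.8, 0.2, -3.5]
width: 0.0117
[ 0.66066022 -0.15285877  0.05031497] [[-0.0017 -0.0171  0.9999]
 [ 0.      0.9999  0.0171]
 [-1.      0.     -0.0017]]
```

```bash
python3 -m creep '{"delta_pos": [[0.05,0,0],[0.1,0,0],[0.15,0,0],[0.15,0,0]], "dr": [[0,0,0],[0,0,0],[0,0,0],[0,0,0]]}'
python3 -m creep '{"delta_pos": [[0.05,0,0],[0.1,0,0],[0.1,0,0]], "dr": [[0,0,0],[0,0,0],[0,0,0]]}'
```

```text
clock: 25.7
position: [0.6613, -0.1529, 0.0499]
ee_rot: [0.707, -0.006, 0.707, 0.006]
contact_force: [-2.4, -0.5, 5.2]
width: 0.0114
clock: 26.0
position: [0.6613, -0.1529, 0.0499]
ee_rot: [0.707, -0.006, 0.707, 0.006]
contact_force: [-3.9, 0.3, 8.6]
width: 0.0118
```

```bash
python3 -m creep '{"delta_pos": [[0,0,0],[0,0,0],[-0.1,0,0],[-0.1,0,0],[-0.1,0,0],[-1,0,0],[-3,0,0],[-5,0,0],[-8,0,0],[-8,0,0]], "dr": [[0,0,0],[0,0,0],[0,0,0],[0,0,0],[0,0,0],[0,0,0],[0,0,0],[0,0,0],[0,0,0],[0,0,0]]}' -0.37
python3 -m creep '{"delta_pos": [[0,0,-5],[0,-3,-10],[0,-6,-15],[0,-9,-20],[0,-12,-22],[0,-15,-23],[0,-16,-23],[0,-16,-23]], "dr": [[0,0,0],[0,0,0],[0,0,0],[0,0,0],[0,0,0],[0,0,0],[0,0,0],[0,0,0]]}' 0.6 60
python3 - <<'E'
from meas import *
p,r=tcp(); print(p, r.as_matrix().round(4))
im=[]
for n in('top','scene'):
    d=cam(n); C=cloud(d); Z=C[...,2]; hsv=cv2.cvtColor(d['pixels'],cv2.COLOR_BGR2HSV)
    reg=(abs(C[...,0]-.64)<.09)&(abs(C[...,1]+.1535)<.13)
    m=reg&(hsv[...,2]>130)&(hsv[...,1]<60)&(abs(Z-.044)<.004); P=C[m]
    A=np.c_[P[:,:2]-[.64,-.1535],np.ones(len(P))]; print(n,len(P),np.linalg.lstsq(A,P[:,2],rcond=None)[0])
    rect(d,m,.044,'plate'); 
    m=reg&(hsv[...,2]<80)&(abs(Z-.045)<.004)&(C[...,0]<.645)&(C[...,0]>.57); rect(d,m,.045,'rubber')
    m=reg&(hsv[...,2]<80)&(abs(Z-.068)<.006)&(C[...,0]<.69); rect(d,m,.068,'block')
    q=proj(d,[.64,-.1535,.045])[0].astype(int); im.append(cv2.resize(d['pixels'][q[1]-60:q[1]+60,q[0]-65:q[0]+65],(390,360),interpolation=cv2.INTER_CUBIC))
    np.savez(n+'4.npz',**{k:d[k] for k in('pixels','depth','K','R','t')})
cv2.imwrite('pics/q1.png',np.hstack(im))
E
```

```text
clock: 27.0
position: [0.6641, -0.1538, 0.1329]
ee_rot: [0.71, -0.007, 0.704, 0.005]
contact_force: [0.5, -1.0, 0.5]
width: 0.0265
clock: 27.8
position: [0.4339, -0.3183, 0.1278]
ee_rot: [0.707, -0.005, 0.707, 0.005]
contact_force: [-0.5, 0.4, -0.4]
width: 0.0681
[ 0.4338999  -0.31831113  0.12783295] [[ 0.000e+00 -1.420e-02  9.999e-01]
 [-4.000e-04  9.999e-01  1.420e-02]
 [-1.000e+00 -4.000e-04  0.000e+00]]
top 2966 [ 0.00043273 -0.0008605   0.04375776]
plate: c=(639.9,-154.8) mean=[ 639.5 -154.6] size 188.5x107.8 ang -88.9
rubber: c=(617.4,-155.2) mean=[ 615.7 -154.7] size 53.7x42.3 ang 0.4
block: c=(658.7,-153.7) mean=[ 658.7 -153.6] size 33.9x11.6 ang 0.2
scene 1824 [ 0.0023554  -0.00154666  0.04497109]
plate: c=(632.1,-154.4) mean=[ 638.8 -150.3] size 191.1x125.8 ang -88.9
rubber: c=(617.6,-153.1) mean=[ 616.  -154.7] size 51.7x40.9 ang 25.7
block: c=(659.2,-152.4) mean=[ 657.7 -151.5] size 36.8x14.8 ang -7.9
```

View pics/q1.png

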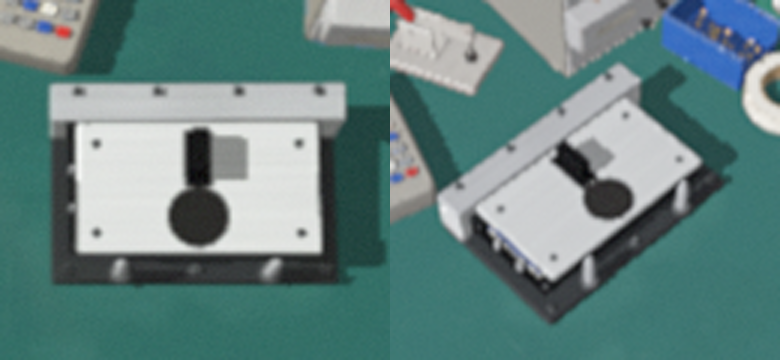

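The plate is level behind both pins and under the lip; in the crop the rubber pad is at (199,217) and the pins at (120,270) and (272,270). Next is the weight.

```bash
python3 - <<'E'
from h import *
from scipy.optimize import least_squares
for n in('top','scene'):
    d=dict(np.load(n+'0.npz')); C=cloud(d); m=(abs(C[...,0]-.42)<.04)&(abs(C[...,1]+.318)<.04); Z=C[...,2]
    P=C[m&(Z>.01)&(Z<.032)][:,:2]; f=least_squares(lambda c:np.hypot(P[:,0]-c[0],P[:,1]-c[1])-.02,[.42,-.32],loss='soft_l1',f_scale=.002); print(n,len(P),f.x,'knob',C[m&(Z>.05)].mean(0),(m&(Z>.05)).sum(),Z[m].max())
    v,u=np.nonzero(m&(Z>.05)); print(ray(d,np.c_[u,v],.055).mean(0))
E
```

```text
top 85 [ 0.42118594 -0.32192424] knob [ 0.42093626 -0.32052044  0.0559352 ] 83 0.0609502394492481
[ 0.42101482 -0.32078752  0.055     ]
scene 74 [ 0.42175359 -0.32173249] knob [ 0.42077196 -0.31915252  0.05647694] 55 0.060405753351610074
[ 0.42123654 -0.32018813  0.055     ]
```

```bash
python3 -m creep '{"delta_pos": [[0,-0.25,-1.27],[2,-0.25,-1.27],[5,-0.25,-1.27],[8,-0.25,-1.27],[10.5,-0.25,-1.27],[11.6,-0.25,-1.27],[12.2,-0.25,-1.27],[12.4,-0.25,-1.27],[12.4,-0.25,-1.27]], "dr": [[0,0,0],[0,0,0],[0,0,0],[0,0,0],[0,0,0],[0,0,0],[0,0,0],[0,0,0],[0,0,0]]}' 0.41
python3 -m creep '{"delta_pos": [[0,0,0],[0,0,0],[0,0,0],[0,0,0],[0,0,0],[0,0,0],[0,0,0]], "dr": [[0,0,0],[0,0,0],[0,0,0],[0,0,0],[0,0,0],[0,0,0],[0,0,0]]}' -1 60
python3 - <<'E'
from h import *
p,r=tcp(); print(p, r.as_matrix().round(4))
E
```

```text
clock: 28.8
position: [0.4216, -0.3197, 0.0045]
ee_rot: [0.707, -0.007, 0.707, 0.006]
contact_force: [0.2, -0.4, 0.8]
width: 0.0603
clock: 29.5
position: [0.4217, -0.3202, 0.0052]
ee_rot: [0.707, -0.007, 0.707, 0.005]
contact_force: [-0.0, 0.8, 6.1]
width: 0.038
[ 0.42173935 -0.32020533  0.00517956] [[ 8.000e-04 -1.720e-02  9.999e-01]
 [-1.800e-03  9.999e-01  1.720e-02]
 [-1.000e+00 -1.800e-03  8.000e-04]]
```

```bash
python3 -m creep '{"delta_pos": [[-1,0,0],[-4,0,0],[-8,0,0],[-11,0,0],[-11,2,2.4],[-11,4.5,5.3],[-11,7,8.3],[-11,9.5,11.2],[-11,12,14.2],[-11,14.5,17.2]], "dr": [[0,0,0],[0,0,0],[0,0,0],[0,0,0],[0,0,0],[0,0,0],[0,0,0],[0,0,0],[0,0,0],[0,0,0]]}'
python3 -m creep '{"delta_pos": [[0,1.3,1.6],[0,1.74,2.0],[0,1.74,2.0],[0,1.74,2.0],[0,1.74,2.0]], "dr": [[0,0,0],[0,0,0],[0,0,0],[0,0,0],[0,0,0]]}'
python3 - <<'E'
from h import *
p,r=tcp(); print(p, r.as_matrix().round(4))
E
```

```text
clock: 30.5
position: [0.5907, -0.17, 0.1132]
ee_rot: [0.706, -0.006, 0.708, 0.006]
contact_force: [-0.0, -0.5, -6.5]
width: 0.0373
clock: 31.0
position: [0.6091, -0.1548, 0.1135]
ee_rot: [0.706, -0.006, 0.708, 0.006]
contact_force: [-0.1, 0.5, -4.7]
width: 0.038
[ 0.60906788 -0.15479164  0.11351385] [[-2.300e-03 -1.590e-02  9.999e-01]
 [-1.000e-04  9.999e-01  1.590e-02]
 [-1.000e+00 -1.000e-04 -2.300e-03]]
```

```bash
python3 -m creep '{"delta_pos": [[1.5,0,0.18],[3,0,0.18],[4.3,0,0.18],[5.2,0,0.18],[5.7,0,0.18],[6,0,0.18],[6.15,0,0.18],[6.2,0,0.18],[6.2,0,0.18]], "dr": [[0,0,0],[0,0,0],[0,0,0],[0,0,0],[0,0,0],[0,0,0],[0,0,0],[0,0,0],[0,0,0]]}'
python3 -m creep '{"delta_pos": [[0.05,0,0],[0.1,0,0],[0.1,0,0]], "dr": [[0,0,0],[0,0,0],[0,0,0]]}'
```

```text
clock: 31.9
position: [0.6125, -0.1538, 0.052]
ee_rot: [0.707, -0.006, 0.707, 0.006]
contact_force: [0.5, -0.2, -5.1]
width: 0.0373
clock: 32.2
position: [0.6122, -0.1537, 0.0507]
ee_rot: [0.707, -0.006, 0.707, 0.006]
contact_force: [0.3, 0.2, -4.4]
width: 0.0374
```

```bash
python3 -m creep '{"delta_pos": [[0.05,0,0],[0.1,0,0],[0.1,0,0],[0.1,0,0]], "dr": [[0,0,0],[0,0,0],[0,0,0],[0,0,0]]}'
```

```text
clock: 32.6
position: [0.6122, -0.1538, 0.0502]
ee_rot: [0.707, -0.006, 0.707, 0.006]
contact_force: [-1.8, 0.6, 0.3]
width: 0.0372
```

Contact: the wrist force has gone from -4.4 to 0.3 N. I'll release to 60 mm, rise clear, back off and check.

```bash
python3 -m creep '{"delta_pos": [[0,0,0],[0,0,0],[0,0,0],[-0.1,0,0],[-0.1,0,0],[-2,0,0],[-5,0,0],[-8,0,0],[-11,0,0],[-11,0,0]], "dr": [[0,0,0],[0,0,0],[0,0,0],[0,0,0],[0,0,0],[0,0,0],[0,0,0],[0,0,0],[0,0,0],[0,0,0]]}' 0.3
python3 -m creep '{"delta_pos": [[0,0,-4],[0,4,-8],[0,8,-12],[0,12,-16],[0,16,-20],[0,20,-24],[0,24,-24],[0,24,-24],[0,24,-24]], "dr": [[0,0,0],[0,0,0],[0,0,0],[0,0,0],[0,0,0],[0,0,0],[0,0,0],[0,0,0],[0,0,0]]}'
python3 - <<'E'
from meas import *
im=[]
for n in('top','scene'):
    d=cam(n); C=cloud(d); Z=C[...,2]; hsv=cv2.cvtColor(d['pixels'],cv2.COLOR_BGR2HSV)
    reg=(abs(C[...,0]-.64)<.09)&(abs(C[...,1]+.1535)<.13)
    m=reg&(hsv[...,2]>130)&(hsv[...,1]<60)&(abs(Z-.044)<.004); P=C[m]
    A=np.c_[P[:,:2]-[.64,-.1535],np.ones(len(P))]; print(n,len(P),np.linalg.lstsq(A,P[:,2],rcond=None)[0]); rect(d,m,.044,'plate')
    m=reg&(hsv[...,2]<80)&(abs(Z-.068)<.006)&(C[...,0]<.69)&(C[...,0]>.635); rect(d,m,.068,'block')
    m=reg&(C[...,0]<.65)&(Z>.094)&(Z<.12); rect(d,m,.100,'knob'); print(Z[m].max())
    q=proj(d,[.64,-.1535,.045])[0].astype(int); im.append(cv2.resize(d['pixels'][q[1]-60:q[1]+60,q[0]-65:q[0]+65],(390,360),interpolation=cv2.INTER_CUBIC))
cv2.imwrite('pics/f1.png',np.hstack(im)); s=manip.get_state(); print(s['clock'],s['contact_force'],s['position'])
E
```

```text
clock: 33.6
position: [0.6152, -0.1548, 0.1647]
ee_rot: [0.71, -0.007, 0.704, 0.005]
contact_force: [0.4, -0.4, 0.8]
width: 0.056
clock: 34.5
position: [0.3662, 0.0839, 0.1595]
ee_rot: [0.706, -0.007, 0.708, 0.008]
contact_force: [-0.0, 0.1, -0.8]
width: 0.0554
top 2746 [4.08680649e-02 9.52349904e-05 4.41551378e-02]
plate: c=(638.9,-154.8) mean=[ 639.3 -154.2] size 188.5x105.8 ang -89.0
block: c=(657.5,-153.7) mean=[ 657.5 -153.7] size 31.5x11.6 ang 0.2
knob: c=(607.4,-154.7) mean=[ 607.7 -155.1] size 20.8x20.0 ang 0.2
0.10327622242306629
scene 0 [0. 0. 0.]
plate none
block none
knob noneTraceback (most recent call last):
  File "<stdin>", line 9, in <module>
    return umr_maximum(a, axis, None, out, keepdims, initial, where)
ValueError: zero-size array to reduction operation maximum which has no identity
```

```bash
python3 -m creep '{"delta_pos": [[0,4,-2],[0,8,-4],[0,12,-6],[0,16,-6],[0,20,-6],[0,20,-6],[0,20,-6],[0,20,-6]], "dr": [[0,0,0],[0,0,0],[0,0,0],[0,0,0],[0,0,0],[0,0,0],[0,0,0],[0,0,0]]}'
python3 - <<'E'
from meas import *
im=[]
for n in('top','scene'):
    d=cam(n); C=cloud(d); Z=C[...,2]; hsv=cv2.cvtColor(d['pixels'],cv2.COLOR_BGR2HSV)
    reg=(abs(C[...,0]-.64)<.09)&(abs(C[...,1]+.1535)<.13)
    m=reg&(hsv[...,2]>130)&(hsv[...,1]<60)&(abs(Z-.044)<.004); P=C[m]
    A=np.c_[P[:,:2]-[.64,-.1535],np.ones(len(P))]; print(n,len(P),np.linalg.lstsq(A,P[:,2],rcond=None)[0]); rect(d,m,.044,'plate')
    rect(d,reg&(hsv[...,2]<80)&(abs(Z-.068)<.006)&(C[...,0]<.69)&(C[...,0]>.635),.068,'block')
    rect(d,reg&(C[...,0]<.65)&(Z>.094)&(Z<.12),.100,'knob')
    q=proj(d,[.64,-.1535,.045])[0].astype(int); im.append(cv2.resize(d['pixels'][q[1]-60:q[1]+60,q[0]-65:q[0]+65],(390,360),interpolation=cv2.INTER_CUBIC))
cv2.imwrite('pics/f1.png',np.hstack(im)); s=manip.get_state(); print(s['clock'],s['contact_force'],s['position'])
E
```

```text
clock: 35.4
position: [0.3051, 0.2796, 0.1595]
ee_rot: [0.706, -0.006, 0.708, 0.005]
contact_force: [0.3, -0.4, 0.4]
width: 0.0556
top 2718 [0.03962282 0.00065208 0.04422302]
plate: c=(638.8,-154.9) mean=[ 639.3 -154. ] size 188.5x105.8 ang -89.0
block: c=(657.5,-153.7) mean=[ 657.4 -153.7] size 31.5x11.6 ang 0.2
knob: c=(607.4,-154.7) mean=[ 607.6 -155.1] size 20.8x20.0 ang 0.2
scene 1506 [ 0.03751568 -0.00200579  0.04519651]
plate: c=(639.4,-155.0) mean=[ 632.8 -148.5] size 193.1x110.8 ang -88.6
block: c=(658.4,-151.3) mean=[ 657.9 -151.7] size 38.3x15.0 ang -3.0
knob: c=(606.6,-153.1) mean=[ 607.4 -153.8] size 22.9x18.6 ang -42.4
35.5 [-0.77790361  0.00378246 -0.94837968] [0.30505246 0.27953222 0.15969015]
```

View pics/f1.png

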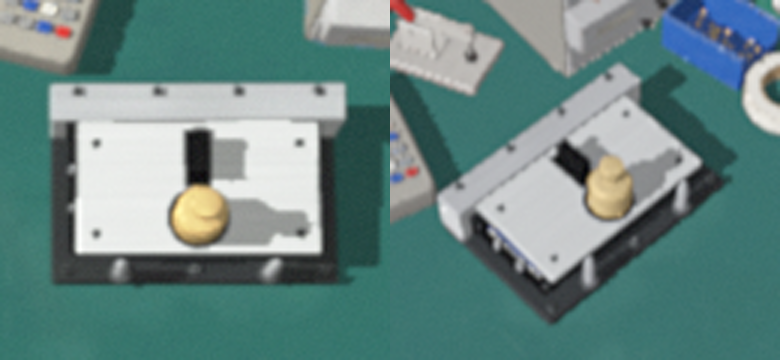

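The weight stands on the rubber pad (crop (200,215)). The plate is held by the lip, with a steady tilt of about 0.04 rad against the 0.09 limit, and nothing moved between the last two checks. I'm handing it in.

```bash
python3 -c "
from rig import manip
print(manip.sign_off())"
```

```text
the job is handed in; nothing more can be done
None
```

I put the three heat-sink boards flat in their own nests. I tilted the pressure plate under the lip and levelled it behind the stop pins, then stood the brass weight on its rubber pad. The job was handed in at about 35.5 s of the 122 s allowed; no verdict was reported.

- **Boards:** All three were flat, with tops at about 19.6 mm where 20 mm is expected. The long board sits about 3 mm to one side in its nest, against the 8 mm limit. The boards were last measured before the plate went on.
- **Plate:** It lay level when released. With the weight on, it tips about 0.04 rad towards the weight until the lip holds it, within the 0.09 limit. It is about 2 mm from its place lengthwise, at the right height.
- **Weight:** It is upright to about 0.04 rad, judged from the plate under it. It is about 32 mm behind the plate's centre, as intended, and within about 1 mm sideways.
- **Checks:** The two cameras agreed to about 2 mm at the end. The last two looks, 0.9 s apart, showed no movement. The gripper was well clear.
- **Failed check:** One scene-camera look, just after I released the weight, found nothing because the arm was probably in the way. I repeated it with the arm moved aside, and that one worked.
- **Plain board:** I didn't touch it, and it was still in place in the last picture that showed it, but I didn't measure its position again at the end.

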